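Fit the second cell in a cordless under-cabinet light

TASK

The cordless under-cabinet light lies on its face on the counter with its back cover off. Pick up the loose battery cell and fit it in the light's empty bay: press its flat end into the coil spring with the button end held high, then roll the button end down past the retaining lip so that the cell lies fully home under the lip, and let go. Feel your way and press gently, so that nothing in the light is strained, and leave the other things on the counter where they are.

Things in the scene. Friction and masses are not known exactly. Their poses are not given: they have to be found in the camera images.
- light: Light on its face, back open, fast on a grippy mat: aluminium tray 330 x 104 x 11 mm, origin centre of underside, x along its length, z up. A black carrier in it has two bays in line: the one towards +x holds a cell (shows a cell fitted), the other is empty. The carrier, a stiff friction fit, sits up to 12 mm either way along x from nominal, unmeasured; pressing does not shift it.
- bay (a point): Centre of a fitted cell in the empty bay, 23 mm over the counter, axes as the light's; nominal: the carrier's shift adds to x of all bay parts. V saddles at both ends carry the cell's underside 10 mm over the counter; floor 6 mm, free, from x -19 to +17 mm. Cheeks 32 mm apart inside, 25 mm high, only at x -48 to -28 and +20 to +32; beside the middle only the tray's 11 mm rim.
- coil_nominal (a point): Nominal free tip of the bay's coil spring, on the cell's axis, 29.5 mm to -x of the bay centre; the carrier's shift adds. Tip faces +x, domed (7 mm radius), slippery; 1.2 N per mm, solid after 11.5 mm; a fitted cell holds it 3 mm in. 19 mm behind the free tip stands the coil tower, 38 mm high over the counter. Pressing over about 20 N in all strains the light, as does squashing the coil solid.
- lip_nominal (a point): Nominal top edge of the retaining lip at the bay's +x end, 42 mm over the counter, 26.5 mm to +x of the bay centre; the carrier's shift adds. Rigid lip 4 mm thick (underside 38 mm over the counter), 18 mm wide, on top of the contact wall, whose face is 6 mm further to +x and which the button of a fitted cell touches; the lip overhangs that cell's can by 4 mm.
- cell: Loose battery cell lying on the counter, grey with a black band near its button end and steel ends: can 26 mm diameter x 63 mm with a button 9 mm across and 2 mm high on one end, 65 mm over all, about 90 g. Origin on its axis at mid-length (32.5 mm from either end), x axis along the cell towards the button; it can roll, so y and z mean nothing.
- cell_button (a point): Tip of the cell's button, on the cell's axis.
- cell_flat (a point): Centre of the cell's flat end, on the cell's axis.
- cover: Bystander: the light's white back cover, 332 x 106 x 34 mm, open side up. Origin under its centre.
- screwdriver: Bystander: screwdriver 160 mm long lying on the counter.
- small_cell: Bystander: a smaller cell, 14.5 mm diameter x 50 mm, standing on end; not for this light.
- mug: Bystander: white mug, 82 mm across, 85 mm high.
- dish: Bystander: white dish, 100 mm across, 35 mm high.
- mill: Bystander: dark wooden pepper mill, 58 mm across, 145 mm high.
- jar: Bystander: glass jar, 90 mm across, 130 mm high.
- notes: Bystander: paper pad 150 x 105 x 12 mm.
Not all that is in view belongs to the job. What is shaped like the cell but red is not meant.

How it is judged:
By the outcome, as a careful person would: the job done as asked, in the order asked, and still so for the second after the job is handed in, with the robot touching nothing.
It also fails if it takes over 72 s, if anything falls off the work surface, if the arm or the gripper's body presses on something with over 40 N, if the wrist force passes 120 N, or if a joint passes its speed limit or range.

ROBOT

A 7-joint arm with a two-finger parallel gripper is mounted at the origin on the work surface. World frame = base frame: x ahead of the robot, y to its left, z up, the work surface at z = 0. Lengths are in m, angles in rad, forces in N, time in s.
With the tool pointing down it reaches from about 0.35 to 0.9 m from the base axis. Payload 8.1 kg.
Tool frame: the origin (TCP) lies on the centre line of the jaws, within the pads' length; the fingertips stand 19 mm ahead of it and the grasp point (between the pads) is the TCP (arm.tip_reach is the distance from the TCP to the fingertips, in m); z points along the fingers, y is the line along which they close (so a half turn about z gives the same grasp; the last joint's range is limited). The gripper opens to 92 mm and grips with 3 to 60 N. Pads are 19 mm wide; open, the fingers measure 130 mm over their backs; the gripper's body (75 mm by 190 mm) begins 47 mm behind the grasp point.
Start: joints at [-1.244, 0.434, 0.025, 1.573, -0.012, 1.134, -0.075], TCP at [0.26, 0.568, 0.246] pointing down, gripper open.
Joint ranges: [-2.62, 2.62], [-0.44, 2.09], [-1.27, 1.32], [0.08, 2.57], [-1.32, 4.46], [0.12, 2], [-2.74, 2.74]. Speed limits (rad/s): [2.22, 2.22, 3.01, 3.01, 3.14, 3.14, 3.14].

INTERFACE

Orientations are given as a rotation vector (axis times angle).
In Python, from cell import arm gives the robot as it stands.
- The arm moves only by the tool arm_command, never from a script. Its argument "targets" is a list that holds one entry, the list of rows, each a list of 6 numbers: the shift along the tool's x, y, z in m, then the turn, a rotation vector about the tool's x, y, z in rad. A call has 1 to 10 rows; each row shifts and turns the commanded pose from where the row before left it, along the tool's axes as they then stand; what a row does not reach is not made up. A row lasts 1/8 s, in which the tool goes at most 62.5 mm and 10.7 degrees, less where a joint would pass 70% of its speed; a pose out of reach is approached as far as the arm can. A call with a gripper value outside its range is refused whole. "jaw" is the finger opening in m, from 0 to 0.0918, set as the call begins (left out, the last holds). The fingers move at their own pace and stop on an object; "newtons" is the grip in N (left out, the last holds). Time passes only in rows, so rows that do not move let the fingers close. It gives the time, the measured TCP pose, the force, the opening and the grip force at its end, in the units of the state.
- arm.observe(): the state, without advancing time (a new reading comes with each control period).
- arm.get_image(name): name is "side" or "top" or "wrist"; returns a dict with "pixels" (384x512x3 uint8, red, green, blue), "z_map" (384x512 float32, m along the optical axis (not along the pixel's ray), 0 where there is no reading), "fx", "fy", "cx", "cy" (pixels), "dist" ([k1, k2, p1, p2, k3] as OpenCV has them; the pictures are not rectified), "xyz" and "rotation" of the camera in the world; the wrist camera has in their place "T_tool_cam" (4x4, takes a point from camera to tool coordinates, whose origin is the TCP and whose axes are the flange's). Camera axes: x right, y down, z forward; pixel columns grow to the right and rows downward; lengths in m; the calibration is good to about 2 mm. A picture is of the moment at which its call begins: read the wrist's pose just before it.
- arm.sign_off(): hands the job in; it is judged then, once.
The state is a dict: "clock": time; "joints": joint angles; "dq": joint speeds; "joint_efforts": joint torques, N m; "position": TCP position; "ee_rot": TCP orientation; "force": force on the tool from outside, world axes, zero at the start; "ft_torque": the same for the moment, N m; "width": opening from 0.0 (shut) to 1.0 (fully open); "gripper_force": force on a finger pad.
Only numpy, scipy, OpenCV 4.12 (cv2) and the standard library are available. Lean on these libraries where they do the work, as an engineer would, in place of code of your own. Each camera call takes 0.05 s, during which the arm holds its last target. There are 200 camera calls.

## Working session

There is one attempt and no reset: what is moved stays moved. The work goes in short steps, Python scripts to look and compute and a tool call to move; the robot and the scene stay as the last step left them, time stands still between calls to the robot, and variables do not carry over. Pictures are saved under pics/ and viewed, at most 10 in all, crops included, and the job is handed in when it is done.

Besides the shell and the picture viewer there is one more tool, called after "Emit:" as name([rows], argument=value, ...), one row to a line, values as JSON. arm_command: Moves the arm, as the interface text tells. Its arguments: {"type":"object","properties":{"targets":{"type":"array","items":{"type":"array","items":{"type":"array","items":{"type":"number"}}}},"jaw":{"type":"number"},"newtons":{"type":"number"}},"required":["targets"]}

```bash
mkdir -p pics; ls; cat > h.py <<'E'
import numpy as np, cv2, pickle
from cell import arm
from scipy.spatial.transform import Rotation as R
def grab(n,f=None):
    s=arm.observe(); d=arm.get_image(n); d['s']=s
    if f:
        cv2.imwrite('pics/%s.png'%f,d['pixels'][:,:,::-1]); pickle.dump(d,open('pics/%s.pkl'%f,'wb'))
    return d
def pose(d):
    if 'T_tool_cam' in d:
        T=np.eye(4);s=d['s'];T[:3,:3]=R.from_rotvec(s['ee_rot']).as_matrix();T[:3,3]=s['position']
        T=T@np.array(d['T_tool_cam']);return T[:3,3],T[:3,:3]
    r=np.array(d['rotation']); 
    return np.array(d['xyz']), r if r.shape==(3,3) else R.from_rotvec(r).as_matrix()
def ray(d,uv):
    K=np.array([[d['fx'],0,d['cx']],[0,d['fy'],d['cy']],[0,0,1]])
    n=cv2.undistortPoints(np.array(uv,float).reshape(-1,1,2),K,np.array(d['dist'])).reshape(-1,2)
    return np.c_[n,np.ones(len(n))]
def plane(d,uv,z):
    c,r=pose(d);w=ray(d,uv)@r.T
    return c+w*((z-c[2])/w[:,2])[:,None]
def depth(d,uv):
    c,r=pose(d);uv=np.array(uv,float).reshape(-1,2);i=uv.round().astype(int)
    z=d['z_map'][i[:,1],i[:,0]]
    return c+(ray(d,uv)*z[:,None])@r.T
E
python3 - <<'E'
from h import *
print(arm.observe())
a=grab('top','top1');b=grab('side','side1')
print(a['xyz'],a['rotation'],b['xyz'],b['rotation'],a['fx'])
cv2.imwrite('pics/both.png',cv2.resize(np.hstack([a['pixels'],b['pixels']])[:,:,::-1],(800,300)))
E
```

```text
pics
{'clock': 0.0, 'joints': array([-1.24360969,  0.43522493,  0.02498278,  1.57408471, -0.01161846,
        1.13398362, -0.07509058]), 'dq': array([ 1.02269226e-03,  3.48359522e-05, -6.55438898e-04,  1.33871582e-04,
        1.57017721e-03,  5.19385454e-04, -8.58543635e-04]), 'joint_efforts': array([ 7.61804113e-04, -6.67859459e+01,  9.85073335e-01, -3.14458787e+01,
       -6.06192020e-02,  4.30799474e-02,  1.32711134e-04]), 'position': array([0.26027531, 0.56770822, 0.24494863]), 'ee_rot': array([-6.69997585e-01, -3.06910681e+00,  2.42176161e-03]), 'force': array([0.11147375, 0.05040561, 0.22612744]), 'ft_torque': array([0.00437116, 0.00368702, 0.02266467]), 'gripper_force': 0.0, 'width': 0.9986240881782232}
[ 0.20157033 -0.01326187  1.74142005] [-2.1805669   2.03480072 -0.21866511] [-0.17437891 -0.96349496  0.84296323] [-2.05246679  0.69251193 -0.36381109] 481.1430393262205
```

View pics/top1.png

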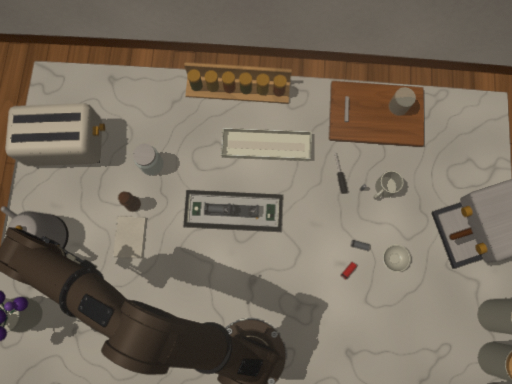

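View pics/side1.png

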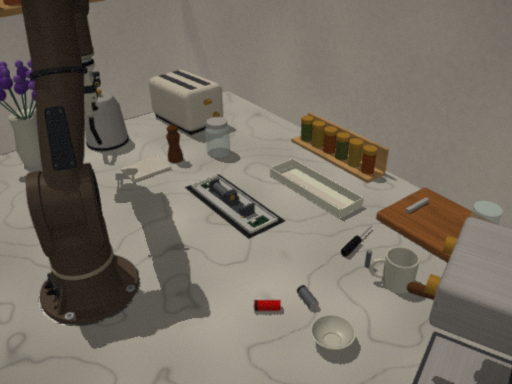

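The top view shows the grey cell at about (361,245), the red one at (349,270), and the light from (185,192) to (282,230). The side view shows the grey cell at (308,297).

```bash
python3 - <<'E'
from h import *
d=pickle.load(open('pics/top1.pkl','rb'))
def pr(n,uv,z): print(n,plane(d,uv,z).round(4).tolist(), depth(d,uv)[:,2].round(3))
pr('cell',[[361,245],[353,243],[369,248]],.013)
pr('red',[[349,270]],.013)
pr('light',[[186,192],[282,195],[282,231],[184,228]],.011)
pr('dish,mug,sd',[[397,258],[390,185],[342,182],[364,188]],.02)
im=d['pixels'][170:290,170:420][:,:,::-1]
cv2.imwrite('pics/c1.png',cv2.resize(im,(800,384),interpolation=cv2.INTER_CUBIC))
s=arm.observe();M=R.from_rotvec(s['ee_rot']).as_matrix();print(M.round(3));print(np.array(d['s']['position']))
w=grab('wrist');print(w['T_tool_cam'],w['fx'])
E
```

```text
cell [[0.409, -0.3737, 0.013], [0.4143, -0.3445, 0.013], [0.4001, -0.403, 0.013]] [0.017 0.026 0.003]
red [[0.3166, -0.3332, 0.013]] [1.741]
light [[0.5605, 0.2755, 0.011], [0.5738, -0.0781, 0.011], [0.4407, -0.086, 0.011], [0.4269, 0.2694, 0.011]] [0.006 0.01  0.002 0.001]
dish,mug,sd [[0.3699, -0.5035, 0.02], [0.6373, -0.4744, 0.02], [0.6362, -0.2959, 0.02], [0.6192, -0.3779, 0.02]] [ 0.004 -0.002  0.029  0.045]
[[-0.909  0.417 -0.   ]
 [ 0.417  0.909 -0.001]
 [-0.    -0.001 -1.   ]]
[0.26027531 0.56770822 0.24494863]
[[-8.18473733e-04 -9.58049383e-01 -2.86602008e-01  7.64062360e-02]
 [ 9.99999665e-01 -7.79427497e-04 -2.50324230e-04  3.33355315e-04]
 [ 1.64374882e-05 -2.86602116e-01  9.58049699e-01 -1.39174144e-01]
 [ 0.00000000e+00  0.00000000e+00  0.00000000e+00  1.00000000e+00]] 305.5584183892622
```

View pics/c1.png

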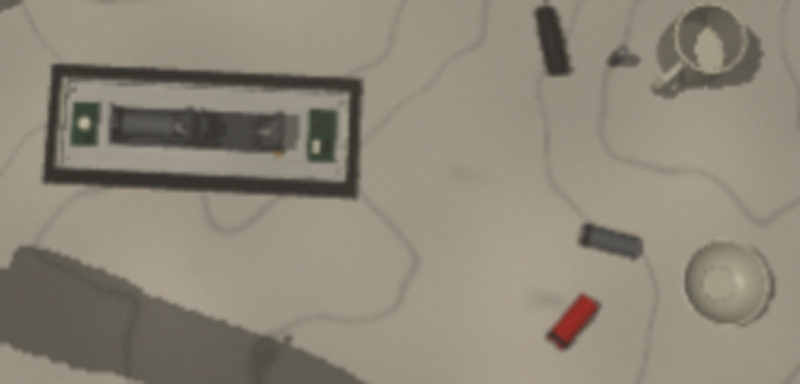

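The crop shows the loose grey cell at crop (610,240) with its band towards the left (+y). The fitted bay is at the left (+y) and the empty one at the right. I'll fly over the light for a closer look.

```bash
cat >> h.py <<'E'
def yawR(yaw,th=0,roll=0):
    # tool x at world yaw, z down; th: tool x raised by th
    B=np.array([[1,0,0],[0,-1,0],[0,0,-1.]])
    return R.from_euler('z',yaw)*R.from_euler('y',-th)*R.from_matrix(B)
def rows(p,q,n,s=None):
    s=s or arm.observe();P=np.array(s['position']);Q=R.from_rotvec(s['ee_rot'])
    rv=(Q.inv()*q).as_rotvec();d=(np.array(p)-P)/n
    for k in range(n):
        a=Q*R.from_rotvec(rv*k/n)
        print(np.r_[a.inv().apply(d),rv/n].round(4).tolist())
D=np.deg2rad
E
python3 - <<'E'
from h import *
rows([.5,.09,.2],yawR(D(92)),10)
E
```

```text
[-0.0417, -0.0334, 0.0046, -0.0001, 0.0001, 0.1106]
[-0.0451, -0.0286, 0.0046, -0.0001, 0.0001, 0.1106]
[-0.048, -0.0235, 0.0045, -0.0001, 0.0001, 0.1106]
[-0.0503, -0.018, 0.0045, -0.0001, 0.0001, 0.1106]
[-0.052, -0.0124, 0.0045, -0.0001, 0.0001, 0.1106]
[-0.0531, -0.0066, 0.0045, -0.0001, 0.0001, 0.1106]
[-0.0535, -0.0007, 0.0045, -0.0001, 0.0001, 0.1106]
[-0.0532, 0.0052, 0.0045, -0.0001, 0.0001, 0.1106]
[-0.0523, 0.0111, 0.0045, -0.0001, 0.0001, 0.1106]
[-0.0508, 0.0168, 0.0045, -0.0001, 0.0001, 0.1106]
```

Emit:
arm_command([
  [[-0.042,-0.033,0.001,0,0,0.11],[-0.045,-0.029,0.001,0,0,0.11],[-0.048,-0.0235,0.001,0,0,0.11],[-0.05,-0.018,0.001,0,0,0.11],[-0.052,-0.0125,0.001,0,0,0.11],[-0.053,-0.0065,0.005,0,0,0.11],[-0.0535,-0.0005,0.008,0,0,0.11],[-0.053,0.005,0.009,0,0,0.11],[-0.052,0.011,0.009,0,0,0.11],[-0.051,0.017,0.009,0,0,0.11]],
])

```text
clock: 1.4
position: [0.5017, 0.09, 0.2005]
ee_rot: [-2.179, -2.263, -0.001]
force: [0.6, 0.7, -0.1]
width: 0.999
gripper_force: 0.0
```

Emit:
arm_command([
  [[0,0,0,0,0,0],[0,0,0,0,0,0],[0,0,0,0,0,0]],
])

```text
clock: 1.78
position: [0.5008, 0.0929, 0.2008]
ee_rot: [-2.172, -2.269, -0.0]
force: [0.2, 0.0, -0.5]
width: 0.998
gripper_force: 0.0
```

```bash
python3 - <<'E'
from h import *
d=grab('wrist','w1');print(d['s']['position'],R.from_rotvec(d['s']['ee_rot']).as_matrix().round(3),d['s']['force'])
cv2.imwrite('pics/w1b.png',cv2.resize(d['pixels'][:,:,::-1],(800,600),interpolation=cv2.INTER_CUBIC))
E
```

```text
[0.50079105 0.09287581 0.20075348] [[-0.044  0.999 -0.   ]
 [ 0.999  0.044  0.001]
 [ 0.001 -0.    -1.   ]] [ 0.19212408  0.01231019 -0.53257451]
```

View pics/w1b.png

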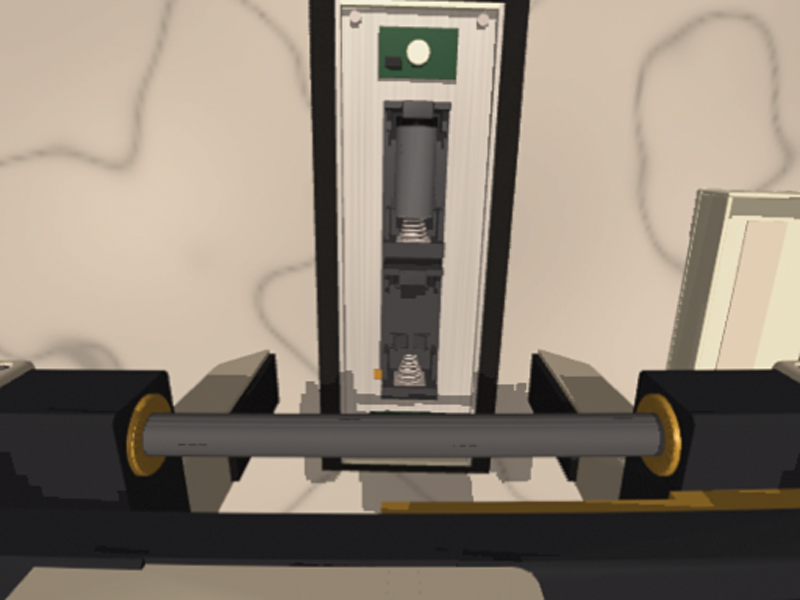

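The wrist view shows the empty bay in the 800x600 picture with the lip at about (410,275), the coil tip at (409,353) and the tower at (408,393). Above it is the filled bay. I'll enlarge the bay.

```bash
python3 - <<'E'
from h import *
d=pickle.load(open('pics/w1.pkl','rb'))
im=d['pixels'][150:262,222:302][:,:,::-1]
im=cv2.convertScaleAbs(im,alpha=1.6,beta=20)
cv2.imwrite('pics/c2.png',cv2.resize(im,None,fx=5.3,fy=5.3,interpolation=cv2.INTER_CUBIC))
for r in range(150,262,2):
    print(r,depth(d,[[c,r] for c in (262,)]).round(4)[0].tolist(), depth(d,[[249,r]]).round(3)[0].tolist(), d['pixels'][r,262])
E
```

```text
150 [0.5048, 0.1213, 0.0319] [0.491, 0.117, 0.007] [221 205 195]
152 [0.5051, 0.1176, 0.022] [0.491, 0.117, 0.02] [127 114 105]
154 [0.505, 0.1175, 0.0335] [0.492, 0.117, 0.033] [168 152 141]
156 [0.5049, 0.1164, 0.0386] [0.492, 0.116, 0.037] [69 66 65]
158 [0.5051, 0.1142, 0.038] [0.492, 0.114, 0.038] [73 70 70]
160 [0.5051, 0.1125, 0.0393] [0.492, 0.112, 0.038] [74 70 69]
162 [0.5053, 0.1101, 0.0376] [0.492, 0.11, 0.038] [74 70 69]
164 [0.5053, 0.1082, 0.0381] [0.492, 0.101, 0.006] [62 60 58]
166 [0.5061, 0.0999, 0.0089] [0.492, 0.1, 0.013] [36 35 33]
168 [0.506, 0.1001, 0.02] [0.492, 0.1, 0.021] [35 33 33]
170 [0.5058, 0.1003, 0.0304] [0.492, 0.1, 0.03] [49 45 46]
172 [0.5057, 0.1, 0.0386] [0.493, 0.1, 0.039] [49 46 45]
174 [0.5057, 0.0986, 0.0413] [0.493, 0.097, 0.037] [75 72 70]
176 [0.5058, 0.0967, 0.0417] [0.492, 0.087, 0.005] [73 69 69]
178 [0.5059, 0.0948, 0.0426] [0.492, 0.085, 0.007] [72 69 68]
180 [0.506, 0.0927, 0.0426] [0.492, 0.083, 0.006] [72 69 68]
182 [0.5061, 0.0903, 0.0412] [0.492, 0.08, 0.005] [52 50 49]
184 [0.5071, 0.0787, 0.0067] [0.492, 0.078, 0.006] [43 42 4
[... 1689 characters left out ...]
[0.5099, 0.0157, 0.0199] [0.495, 0.015, 0.019] [134 121 112]
242 [0.5098, 0.0161, 0.0258] [0.495, 0.015, 0.025] [124 113 105]
244 [0.5097, 0.0166, 0.0319] [0.495, 0.015, 0.029] [138 124 115]
246 [0.5097, 0.0156, 0.0347] [0.495, 0.015, 0.035] [142 129 119]
248 [0.5097, 0.0146, 0.0376] [0.495, 0.014, 0.039] [62 58 57]
250 [0.5098, 0.0128, 0.0387] [0.496, 0.012, 0.039] [70 67 66]
252 [0.5099, 0.0101, 0.0382] [0.496, 0.01, 0.04] [47 44 44]
254 [0.51, 0.0079, 0.0388] [0.496, 0.007, 0.037] [42 40 39]
256 [0.5115, -0.0135, 0.0041] [0.496, -0.015, 0.002] [121 112 103]
258 [0.5116, -0.0166, 0.0033] [0.496, -0.017, 0.004] [121 112 104]
260 [0.5117, -0.0183, 0.0052] [0.496, -0.019, 0.005] [200 186 172]
```

View pics/c2.png

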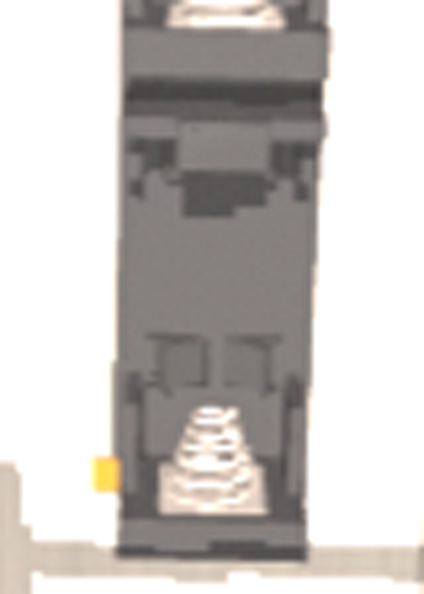

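The enlarged bay shows the lip edge at crop row ~172 (y≈0.0897, z 0.042) and the tower front at row ~515 (y≈0.0155). These are 74 mm apart, where 75 mm is expected, so the bay centre is at y≈0.0636. Next I'll get the axis direction and measure the cell.

```bash
python3 - <<'E'
from h import *
d=pickle.load(open('pics/w1.pkl','rb'))
g=d['pixels'].max(2)
c,r=pose(d)
uv=np.stack(np.meshgrid(np.arange(512),np.arange(384)),-1).reshape(-1,2)
P=depth(d,uv); ok=(d['z_map'].ravel()>0)&(P[:,2]>.034)&(P[:,2]<.046)&(abs(P[:,0]-.505)<.04)&(P[:,1]>0)&(P[:,1]<.24)&(g.ravel()<110)
Q=P[ok]
for y0,y1 in [(.007,.0145),(.091,.099),(.109,.116),(.19,.203)]:
    q=Q[(Q[:,1]>y0)&(Q[:,1]<y1)]
    if len(q): print(y0,len(q),q[:,0].min(),q[:,0].max(),np.mean([q[:,0].min(),q[:,0].max()]),q[:,0].mean(),q[:,1].mean(),q[:,2].mean())
# tray white edges
W=P[(g.ravel()<45)&(P[:,2]<.012)&(P[:,1]<.25)&(abs(P[:,0]-.5)<.09)]
for s in (-1,1):
    ys=[];xs=[]
    for y in np.arange(.03,.2,.01):
        q=W[(abs(W[:,1]-y)<.004)&(s*(W[:,0]-.505)>.04)]
        if len(q)>3: ys.append(y);xs.append(q[:,0].mean())
    print(s,np.polyfit(ys,xs,1),len(ys))
s=arm.observe()
rows([.41,-.374,.2],yawR(D(76)),9)
E
```

```text
0.007 221 0.48910567160291485 0.5287270500712697 0.5089163608370924 0.5090491577230969 0.010835139298582389 0.03821736050564333
0.091 197 0.48859115721480967 0.5272265477324347 0.5079088524736222 0.5073363659512906 0.09580256729887855 0.04090974284771694
0.109 272 0.4880154643052021 0.5264349498674238 0.5072252070863129 0.5073611510773396 0.11253354755060775 0.038174424382617464
0.19 361 0.48627067810688906 0.5251810986634882 0.5057258883851886 0.5053186575815193 0.19675983535940555 0.04032636458195919
-1 [-0.0198869   0.44796196] 17
1 [-0.01858293  0.5714899 ] 17
[-0.0514, -0.0123, 0.0001, -0.0, -0.0001, 0.032]
[-0.0518, -0.0107, 0.0001, -0.0, -0.0001, 0.032]
[-0.0521, -0.009, 0.0001, -0.0, -0.0001, 0.032]
[-0.0523, -0.0074, 0.0001, -0.0, -0.0001, 0.032]
[-0.0525, -0.0057, 0.0001, -0.0, -0.0001, 0.032]
[-0.0527, -0.004, 0.0001, -0.0, -0.0001, 0.032]
[-0.0528, -0.0023, 0.0001, -0.0, -0.0001, 0.032]
[-0.0528, -0.0006, 0.0001, -0.0, -0.0001, 0.032]
[-0.0528, 0.0011, 0.0001, -0.0, -0.0001, 0.032]
```

Emit:
arm_command([
  [[-0.051,-0.012,0,0,0,0.032],[-0.052,-0.011,0,0,0,0.032],[-0.052,-0.009,0,0,0,0.032],[-0.052,-0.007,0,0,0,0.032],[-0.0525,-0.006,0,0,0,0.032],[-0.053,-0.004,0.005,0,0,0.032],[-0.053,-0.002,0.015,0,0,0.032],[-0.053,0,0.02,0,0,0.032],[-0.053,0.001,0.02,0,0,0.032],[0,0,0,0,0,0]],
])

```text
clock: 3.08
position: [0.4078, -0.3789, 0.1396]
ee_rot: [-2.483, -1.924, 0.004]
force: [0.6, 1.0, 0.3]
width: 1.001
gripper_force: 0.0
```

Emit:
arm_command([
  [[0,0,0,0,0,0],[0,0,0,0,0,0]],
])

```text
clock: 3.32
position: [0.4112, -0.3739, 0.141]
ee_rot: [2.475, 1.935, 0.002]
force: [0.2, -0.1, 0.2]
width: 0.999
gripper_force: 0.0
```

```bash
python3 - <<'E'
from h import *
d=grab('wrist','w2');print(d['s']['position'])
cv2.imwrite('pics/w2b.png',cv2.resize(d['pixels'][:,:,::-1],(800,600),interpolation=cv2.INTER_CUBIC))
uv=np.stack(np.meshgrid(np.arange(512),np.arange(384)),-1).reshape(-1,2)
P=depth(d,uv);m=(d['z_map'].ravel()>0)&(P[:,2]>.012)&(P[:,2]<.035)&(np.hypot(P[:,0]-.41,P[:,1]+.374)<.07)
n,l,st,ce=cv2.connectedComponentsWithStats(m.reshape(384,512).astype(np.uint8))
i=1+np.argmax(st[1:,4]);m=(l==i).ravel();Q=P[m];print(n,st[i],ce[i],Q[:,2].max())
c=Q[:,:2].mean(0);u,sv,v=np.linalg.svd(Q[:,:2]-c,full_matrices=False);a=v[0]*np.sign(v[0,1])
t=(Q[:,:2]-c)@a;w=(Q[:,:2]-c)@[-a[1],a[0]]
print(c,a,np.rad2deg(np.arctan2(a[1],a[0])),t.min(),t.max(),w.min(),w.max())
col=d['pixels'].reshape(-1,3)[m]
for k in np.arange(-.034,.036,.004):
    s=abs(t-k)<.002
    if s.any(): print(round(k,3),s.sum(),col[s].mean(0).round(),Q[s,2].max().round(4),np.ptp(w[s]).round(3))
E
```

```text
[ 0.41119249 -0.37392559  0.14103565]
3 [ 239  145   32   76 2050] [255.24439024 182.0697561 ] 0.027684378295433576
[ 0.41210875 -0.36561521] [0.18829363 0.98211278] 79.14678109643975 -0.03452624661739298 0.03116074876142851 -0.012683089180780574 0.013066112332709314
-0.034 53 [89. 85. 81.] 0.0269 0.024
-0.03 116 [84. 80. 78.] 0.0269 0.024
-0.026 109 [83. 80. 78.] 0.027 0.025
-0.022 122 [83. 79. 77.] 0.0274 0.025
-0.018 119 [84. 80. 78.] 0.0271 0.025
-0.014 120 [83. 80. 78.] 0.0269 0.026
-0.01 120 [85. 81. 79.] 0.0274 0.025
-0.006 120 [84. 81. 79.] 0.0271 0.024
-0.002 123 [84. 80. 78.] 0.0271 0.025
0.002 133 [85. 81. 79.] 0.0275 0.025
0.006 123 [85. 81. 79.] 0.027 0.025
0.01 130 [84. 80. 79.] 0.0271 0.024
0.014 130 [85. 81. 79.] 0.027 0.025
0.018 132 [85. 81. 79.] 0.0273 0.025
0.022 139 [39. 37. 35.] 0.0276 0.025
0.026 142 [45. 42. 41.] 0.0277 0.025
0.03 119 [104.  96.  91.] 0.027 0.024
```

View pics/w2b.png

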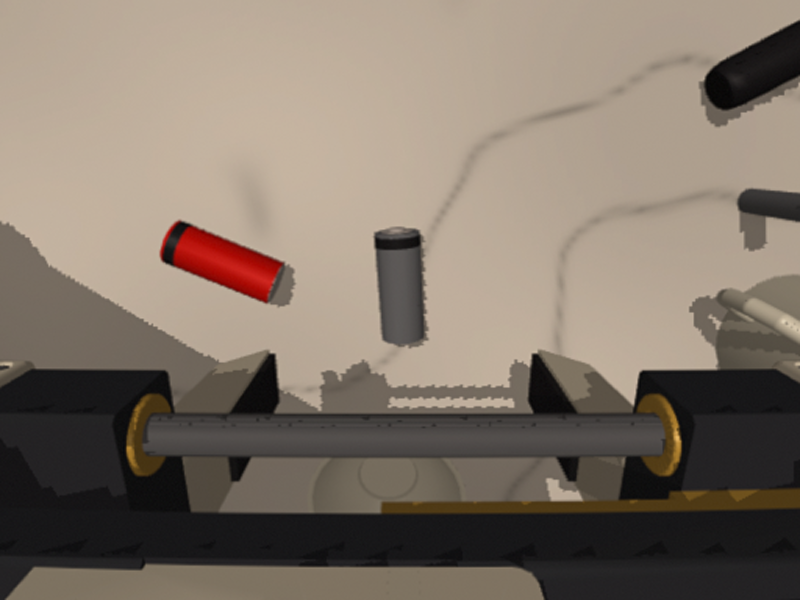

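The view shows the cell upright at (400,287) with its band and button at the top (+y). The red cell is to its left, so I'll narrow the jaws before descending.

```bash
python3 - <<'E'
from h import *
rows([.4118,-.3673,.022],yawR(D(79.1)),1)
E
```

```text
[0.0066, -0.0011, 0.1191, 0.0009, -0.0007, -0.054]
```

Emit:
arm_command([
  [[0.0066,-0.0011,0,0,0,-0.054],[0,0,0.02,0,0,0],[0,0,0.035,0,0,0],[0,0,0.03,0,0,0],[0,0,0.02,0,0,0],[0,0,0.014,0,0,0],[0,0,0,0,0,0],[0,0,0,0,0,0]],
], jaw=0.05)

```text
clock: 4.38
position: [0.411, -0.3691, 0.0225]
ee_rot: [2.424, 1.997, 0.001]
force: [0.8, -0.2, 0.7]
width: 0.542
gripper_force: 0.0
```

Emit:
arm_command([
  [[0,0,0,0,0,0],[0,0,0,0,0,0],[0,0,0,0,0,0],[0,0,0,0,0,0],[0,0,0,0,0,0],[0,0,0,0,0,0]],
], jaw=0.01, newtons=35)

```text
clock: 5.12
position: [0.4107, -0.369, 0.022]
ee_rot: [2.425, 1.997, 0.0]
force: [0.9, 1.4, 4.5]
width: 0.276
gripper_force: 35.0
```

Emit:
arm_command([
  [[0,0,-0.02,0,0,0],[0,0,-0.03,0,0,0],[0,0,-0.03,0,0,0],[0,0,-0.03,0,0,0],[0,0,-0.02,0,0,0],[0,0,0,0,0,0]],
])

```text
clock: 5.88
position: [0.4111, -0.3693, 0.1526]
ee_rot: [2.423, 1.996, 0.001]
force: [0.4, -0.4, -1.6]
width: 0.271
gripper_force: 35.0
```

```bash
cat >> h.py <<'E'
BAY=np.array([.508,.0636,.023]); YAW=D(91.1); OFF=np.array([.0017,0,.009])
def tgt(xf,zf,th,lat=0):
    # TCP for flat-end centre at bay x=xf, height zf (m), tilt th(deg)
    q=yawR(YAW,D(th)); L=np.array([np.cos(YAW),np.sin(YAW),0]);N=np.array([-L[1],L[0],0])
    ax=q.apply([1,0,0])
    c=BAY*[1,1,0]+L*xf+N*lat+[0,0,zf]+ax*.0325
    return c-q.apply(OFF),q
def cellnow(s=None):
    s=s or arm.observe();q=R.from_rotvec(s['ee_rot']);c=s['position']+q.apply(OFF);ax=q.apply([1,0,0])
    L=np.array([np.cos(YAW),np.sin(YAW),0]);N=np.array([-L[1],L[0],0])
    f=c-ax*.0325;e=f-BAY
    return dict(xf=(e@L*1e3).round(1),lat=(e@N*1e3).round(1),zf=(f[2]*1e3).round(1),th=np.rad2deg(np.arcsin(ax[2])).round(2),yaw=np.rad2deg(np.arctan2(ax[1],ax[0])).round(2),F=s['force'].round(1),t=s['clock'])
E
python3 - <<'E'
from h import *
print(arm.observe()['force'],arm.observe()['position'],arm.observe()['width'])
p,q=tgt(-.005,.09,35);print(p)
rows(p,q,10)
E
```

```text
[ 0.40297399 -0.43609918 -1.64278919] [ 0.41105645 -0.36931158  0.15260566] 0.27109382266648785
[0.50771074 0.07866492 0.11503852]
[0.0458, 0.0009, 0.0037, 0.0067, 0.061, -0.0205]
[0.0455, 0.0019, 0.0065, 0.0067, 0.061, -0.0205]
[0.045, 0.0028, 0.0092, 0.0067, 0.061, -0.0205]
[0.0442, 0.0038, 0.0119, 0.0067, 0.061, -0.0205]
[0.0433, 0.0048, 0.0146, 0.0067, 0.061, -0.0205]
[0.0423, 0.0058, 0.0172, 0.0067, 0.061, -0.0205]
[0.041, 0.0068, 0.0196, 0.0067, 0.061, -0.0205]
[0.0396, 0.0077, 0.0221, 0.0067, 0.061, -0.0205]
[0.038, 0.0087, 0.0244, 0.0067, 0.061, -0.0205]
[0.0363, 0.0096, 0.0266, 0.0067, 0.061, -0.0205]
```

Emit:
arm_command([
  [[0.046,0.001,0.004,0.007,0.061,-0.0205],[0.0455,0.002,0.0065,0.007,0.061,-0.0205],[0.045,0.003,0.009,0.007,0.061,-0.0205],[0.044,0.004,0.012,0.007,0.061,-0.0205],[0.043,0.005,0.0145,0.007,0.061,-0.0205],[0.042,0.006,0.017,0.007,0.061,-0.0205],[0.041,0.007,0.0195,0.007,0.061,-0.0205],[0.0395,0.0075,0.022,0.007,0.061,-0.0205],[0.038,0.0085,0.0245,0.006,0.061,-0.0205],[0.036,0.0095,0.0265,0.006,0.061,-0.0205]],
])

```text
clock: 7.12
position: [0.5067, 0.0807, 0.1134]
ee_rot: [-1.848, -1.882, -0.582]
force: [0.8, -0.7, -1.1]
width: 0.276
gripper_force: 35.0
```

Emit:
arm_command([
  [[0,0,0,0,0,0],[0,0,0,0,0,0],[0,0,0,0,0,0]],
])

```text
clock: 7.5
position: [0.5074, 0.0771, 0.1142]
ee_rot: [-1.853, -1.884, -0.582]
force: [0.9, -0.9, 0.6]
width: 0.272
gripper_force: 35.0
```

```bash
python3 - <<'E'
from h import *
print(cellnow())
d=grab('wrist','w3');b=grab('side','s3')
cv2.imwrite('pics/w3b.png',np.hstack([cv2.resize(d['pixels'][:,:,::-1],(400,300)),cv2.resize(b['pixels'][150:270,150:310][:,:,::-1],(400,300),interpolation=cv2.INTER_CUBIC)]))
rows(*tgt(-.022,.035,36),3)
E
```

```text
{'xf': np.float64(-6.5), 'lat': np.float64(0.4), 'zf': np.float64(89.1), 'th': np.float64(35.07), 'yaw': np.float64(90.87), 'F': array([ 0.9, -0.9,  0.6]), 't': 7.5}
[-0.0147, 0.0001, 0.0117, -0.0006, 0.0053, -0.0009]
[-0.0148, 0.0001, 0.0116, -0.0006, 0.0053, -0.0009]
[-0.0149, 0.0001, 0.0115, -0.0006, 0.0053, -0.0009]
```

View pics/w3b.png

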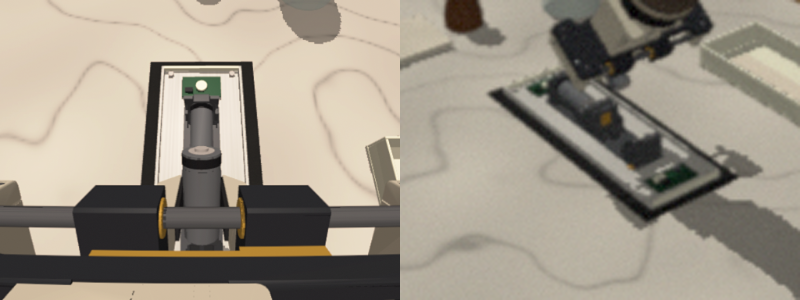

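The wrist view shows the held cell's button at about (201,152) in the left half, in line with the bay. The side view is too coarse to help, so I'll check the cell's position in the hand from depth.

```bash
python3 - <<'E'
from h import *
d=pickle.load(open('pics/w3.pkl','rb'));T=np.array(d['T_tool_cam'])
uv=np.stack(np.meshgrid(np.arange(200,320),np.arange(150,260)),-1).reshape(-1,2)
z=d['z_map'][uv[:,1],uv[:,0]];P=(ray(d,uv)*z[:,None])@T[:3,:3].T+T[:3,3]
m=(z>0)&(abs(P[:,0]-.02)<.03)&(abs(P[:,2]-.009)<.03)&(abs(P[:,1])<.016)
Q=P[m];U=uv[m]
print(len(Q),Q.min(0),Q.max(0))
for x in np.arange(.010,.040,.002):
    q=Q[abs(Q[:,0]-x)<.001]
    if len(q): print(round(x,3),len(q),'z',q[:,2].min().round(4),q[:,2].max().round(4),'y',q[:,1].min().round(4),q[:,1].max().round(4), 'ymean of top',q[q[:,2]<q[:,2].min()+.002][:,1].mean().round(4))
E
```

```text
4137 [-0.00482517 -0.01599965 -0.02070386] [0.03456273 0.01598309 0.02194587]
0.01 606 z -0.0207 0.0191 y -0.016 0.016 ymean of top -0.0093
0.012 254 z -0.0199 0.0176 y -0.016 0.016 ymean of top -0.0063
0.014 175 z -0.0049 0.0078 y -0.0119 0.0129 ymean of top 0.0006
0.016 185 z -0.0052 0.0067 y -0.0118 0.0128 ymean of top 0.0006
0.018 180 z -0.0048 0.0053 y -0.0116 0.0128 ymean of top 0.0008
0.02 190 z -0.0054 0.0047 y -0.0115 0.0127 ymean of top 0.0006
0.022 186 z -0.005 0.0049 y -0.0115 0.0126 ymean of top 0.0011
0.024 183 z -0.0052 0.0066 y -0.012 0.0132 ymean of top 0.0005
0.026 192 z -0.0053 0.0059 y -0.012 0.0131 ymean of top 0.0009
0.028 204 z -0.0059 0.0058 y -0.0118 0.0132 ymean of top 0.0002
0.03 213 z -0.0056 0.0096 y -0.0121 0.0132 ymean of top 0.0007
0.032 579 z -0.0048 0.0219 y -0.0121 0.0134 ymean of top 0.0008
0.034 105 z 0.0034 0.0135 y -0.0035 0.0047 ymean of top 0.0005
```

The cell is straight in the jaws, with its button at tool x 34.3 mm as assumed. Next I'll lower it towards the coil.

Emit:
arm_command([
  [[-0.0147,0,0.0117,0,0.005,0],[-0.0147,0,0.0117,0,0.005,0],[-0.0147,0,0.0115,0,0.005,0],[0,0,0,0,0,0],[0,0,0,0,0,0]],
])

```text
clock: 8.22
position: [0.508, 0.0622, 0.061]
ee_rot: [-1.842, -1.875, -0.595]
force: [-0.3, 1.7, -0.2]
width: 0.269
gripper_force: 35.0
```

```bash
python3 - <<'E'
from h import *
print(cellnow())
rows(*tgt(-.0245,.0245,36),1)
E
```

```text
{'xf': np.float64(-21.0), 'lat': np.float64(0.1), 'zf': np.float64(35.7), 'th': np.float64(35.97), 'yaw': np.float64(90.96), 'F': array([-0.3,  1.7, -0.2]), 't': 8.225}
[-0.0094, 0.0, 0.007, -0.0018, 0.0004, -0.002]
```

Emit:
arm_command([
  [[-0.003,0,0.0025,0,0,0],[-0.003,0,0.0025,0,0,-0.002],[-0.0034,0,0.002,0,0,0],[0,0,0,0,0,0],[0,0,0,0,0,0],[0,0,0,0,0,0]],
])

```text
clock: 8.98
position: [0.5078, 0.0588, 0.0493]
ee_rot: [-1.84, -1.877, -0.596]
force: [0.5, 1.1, -0.9]
width: 0.272
gripper_force: 35.0
```

```bash
python3 - <<'E'
from h import *
print(cellnow())
rows(*tgt(-.028,.0235,36),1)
rows(*tgt(-.032,.0235,36),1)
E
```

```text
{'xf': np.float64(-24.5), 'lat': np.float64(0.3), 'zf': np.float64(23.9), 'th': np.float64(35.97), 'yaw': np.float64(91.11), 'F': array([ 0.5,  1.1, -0.9]), 't': 8.975}
[-0.0031, 0.0002, -0.0018, -0.0024, 0.0004, 0.0001]
[-0.0064, 0.0002, -0.0041, -0.0024, 0.0004, 0.0001]
```

Emit:
arm_command([
  [[-0.0024,0,-0.0016,0,0,0],[0,0,0,0,0,0],[0,0,0,0,0,0]],
])

```text
clock: 9.35
position: [0.5079, 0.0558, 0.0491]
ee_rot: [-1.84, -1.877, -0.595]
force: [-0.1, -0.7, -1.2]
width: 0.273
gripper_force: 35.0
```

Emit:
arm_command([
  [[-0.0016,0,-0.0012,0,0,0],[0,0,0,0,0,0],[0,0,0,0,0,0]],
])

```text
clock: 9.72
position: [0.5078, 0.0541, 0.0492]
ee_rot: [-1.84, -1.877, -0.595]
force: [-0.1, 0.6, -0.6]
width: 0.276
gripper_force: 35.0
```

Emit:
arm_command([
  [[-0.0016,0,-0.0012,0,0,0],[0,0,0,0,0,0],[0,0,0,0,0,0]],
])

```text
clock: 10.1
position: [0.5079, 0.0522, 0.0493]
ee_rot: [-1.839, -1.877, -0.596]
force: [1.4, 2.7, 0.6]
width: 0.272
gripper_force: 35.0
```

```bash
python3 - <<'E'
from h import *
print(cellnow())
E
```

```text
{'xf': np.float64(-31.0), 'lat': np.float64(0.4), 'zf': np.float64(23.9), 'th': np.float64(36.0), 'yaw': np.float64(91.12), 'F': array([1.4, 2.7, 0.6]), 't': 10.1}
```

Emit:
arm_command([
  [[-0.0016,0,-0.0012,0,0,0],[0,0,0,0,0,0],[0,0,0,0,0,0]],
])

```text
clock: 10.48
position: [0.5079, 0.0503, 0.0493]
ee_rot: [-1.839, -1.877, -0.596]
force: [0.1, 5.8, 1.8]
width: 0.271
gripper_force: 35.0
```

Emit:
arm_command([
  [[-0.0016,0,-0.0012,0,0,0],[0,0,0,0,0,0],[0,0,0,0,0,0]],
])

```text
clock: 10.85
position: [0.5079, 0.0488, 0.0495]
ee_rot: [-1.838, -1.877, -0.596]
force: [-0.1, 6.6, 1.7]
width: 0.272
gripper_force: 35.0
```

```bash
python3 - <<'E'
from h import *
print(cellnow())
E
```

```text
{'xf': np.float64(-34.4), 'lat': np.float64(0.4), 'zf': np.float64(24.1), 'th': np.float64(36.05), 'yaw': np.float64(91.15), 'F': array([-0.1,  6.6,  1.7]), 't': 10.85}
```

The coil reading matches the estimate: 5.75 mm of compression and about 6.7 N. I'll press a bit more, then roll.

Emit:
arm_command([
  [[-0.0022,0,-0.0016,0,0,0],[0,0,0,0,0,0],[0,0,0,0,0,0]],
])

```text
clock: 11.22
position: [0.5078, 0.0467, 0.0497]
ee_rot: [-1.837, -1.877, -0.597]
force: [0.8, 7.8, 2.1]
width: 0.272
gripper_force: 35.0
```

```bash
python3 - <<'E'
from h import *
s=arm.observe();print(cellnow())
for th,xf,zf in [(30,-.0372,.0238),(24,-.0378,.0235),(18,-.0383,.0232)]:
    print(th);rows(*tgt(xf,zf,th),2,s);p,q=tgt(xf,zf,th);s={'position':p,'ee_rot':q.as_rotvec()}
E
```

```text
{'xf': np.float64(-36.4), 'lat': np.float64(0.5), 'zf': np.float64(24.3), 'th': np.float64(36.11), 'yaw': np.float64(91.18), 'F': array([0.8, 7.8, 2.1]), 't': 11.225}
30
[-0.0001, 0.0002, 0.0016, -0.0018, -0.0534, 0.0007]
[0.0, 0.0002, 0.0016, -0.0018, -0.0534, 0.0007]
24
[0.0001, 0.0, 0.0016, 0.0, -0.0524, -0.0]
[0.0001, 0.0, 0.0016, 0.0, -0.0524, -0.0]
18
[0.0001, -0.0, 0.0017, 0.0, -0.0524, 0.0]
[0.0002, -0.0, 0.0017, 0.0, -0.0524, 0.0]
```

Emit:
arm_command([
  [[0,0.0002,0.0016,-0.001,-0.0534,0],[0,0.0002,0.0016,-0.001,-0.0534,0],[0,0,0,0,0,0],[0,0,0,0,0,0]],
])

```text
clock: 11.72
position: [0.5082, 0.0489, 0.0474]
ee_rot: [-1.904, -1.945, -0.51]
force: [-0.8, 8.3, 4.8]
width: 0.272
gripper_force: 35.0
```

```bash
python3 - <<'E'
from h import *
s=arm.observe();print(cellnow())
for th,xf,zf in [(24,-.0378,.0236),(19,-.0385,.0234)]:
    print(th);rows(*tgt(xf,zf,th),2,s);p,q=tgt(xf,zf,th);s={'position':p,'ee_rot':q.as_rotvec()}
E
```

```text
{'xf': np.float64(-36.8), 'lat': np.float64(-0.0), 'zf': np.float64(24.2), 'th': np.float64(30.0), 'yaw': np.float64(91.24), 'F': array([-0.8,  8.3,  4.8]), 't': 11.725}
24
[-0.0002, 0.0, 0.0016, -0.0007, -0.0524, 0.0011]
[-0.0001, 0.0, 0.0016, -0.0007, -0.0524, 0.0011]
19
[-0.0, -0.0, 0.0013, 0.0, -0.0436, 0.0]
[0.0, -0.0, 0.0013, 0.0, -0.0436, 0.0]
```

Emit:
arm_command([
  [[-0.0003,0,0.0016,0,-0.0524,0.001],[-0.0003,0,0.0016,0,-0.0524,0.001],[0,0,0,0,0,0],[0,0,0,0,0,0]],
])

```text
clock: 12.22
position: [0.5084, 0.0503, 0.0444]
ee_rot: [-1.968, -2.008, -0.418]
force: [0.4, 8.9, 6.4]
width: 0.271
gripper_force: 35.0
```

```bash
python3 - <<'E'
from h import *
s=arm.observe();print(cellnow())
for th,xf,zf in [(19,-.0385,.0235),(14,-.0388,.0232)]:
    print(th);rows(*tgt(xf,zf,th),2,s);p,q=tgt(xf,zf,th);s={'position':p,'ee_rot':q.as_rotvec()}
E
```

```text
{'xf': np.float64(-37.8), 'lat': np.float64(-0.2), 'zf': np.float64(23.6), 'th': np.float64(24.02), 'yaw': np.float64(91.14), 'F': array([0.4, 8.9, 6.4]), 't': 12.225}
19
[-0.0, -0.0001, 0.0013, -0.0006, -0.0438, 0.0004]
[0.0, -0.0001, 0.0013, -0.0006, -0.0438, 0.0004]
14
[0.0001, -0.0, 0.0015, 0.0, -0.0436, -0.0]
[0.0002, -0.0, 0.0014, 0.0, -0.0436, -0.0]
```

Emit:
arm_command([
  [[-0.0002,0,0.001,0,-0.0437,0],[-0.0002,0,0.001,0,-0.0437,0],[0,0,0,0,0,0],[0,0,0,0,0,0]],
])

```text
clock: 12.72
position: [0.5084, 0.051, 0.0422]
ee_rot: [-2.019, -2.06, -0.337]
force: [-0.4, 11.0, 4.3]
width: 0.275
gripper_force: 35.0
```

```bash
python3 - <<'E'
from h import *
s=arm.observe();print(cellnow(),s['ft_torque'])
for th,xf,zf in [(15,-.0388,.0238),(11,-.0388,.0236)]:
    print(th);rows(*tgt(xf,zf,th),2,s);p,q=tgt(xf,zf,th);s={'position':p,'ee_rot':q.as_rotvec()}
E
```

```text
{'xf': np.float64(-38.8), 'lat': np.float64(-0.1), 'zf': np.float64(23.7), 'th': np.float64(19.02), 'yaw': np.float64(91.15), 'F': array([-0.4, 11. ,  4.3]), 't': 12.725} [ 1.98172809  0.1481795  -0.00642124]
15
[0.0003, -0.0001, 0.001, -0.0007, -0.0351, 0.0004]
[0.0004, -0.0001, 0.001, -0.0007, -0.0351, 0.0004]
11
[0.0003, 0.0, 0.0012, 0.0, -0.0349, -0.0]
[0.0003, 0.0, 0.0012, 0.0, -0.0349, -0.0]
```

Emit:
arm_command([
  [[0.0004,0,0.001,0,-0.035,0],[0.0004,0,0.001,0,-0.035,0],[0,0,0,0,0,0],[0,0,0,0,0,0]],
])

```text
clock: 13.22
position: [0.5084, 0.0522, 0.0404]
ee_rot: [-2.059, -2.101, -0.27]
force: [-0.6, 9.4, 4.4]
width: 0.275
gripper_force: 35.0
```

```bash
python3 - <<'E'
from h import *
s=arm.observe();print(cellnow(),s['ft_torque'])
for th,xf,zf in [(11,-.0388,.0236),(6,-.0388,.0234)]:
    print(th);rows(*tgt(xf,zf,th),2,s);p,q=tgt(xf,zf,th);s={'position':p,'ee_rot':q.as_rotvec()}
E
```

```text
{'xf': np.float64(-38.8), 'lat': np.float64(-0.2), 'zf': np.float64(23.7), 'th': np.float64(14.99), 'yaw': np.float64(91.14), 'F': array([-0.6,  9.4,  4.4]), 't': 13.225} [1.95221822 0.19560668 0.02772264]
11
[0.0003, -0.0001, 0.0011, -0.0007, -0.0348, 0.0004]
[0.0003, -0.0001, 0.0011, -0.0007, -0.0348, 0.0004]
6
[0.0003, 0.0, 0.0015, 0.0, -0.0436, 0.0]
[0.0004, 0.0, 0.0014, 0.0, -0.0436, 0.0]
```

Emit:
arm_command([
  [[0.0002,0,0.0012,0,-0.035,0],[0.0002,0,0.0012,0,-0.035,0],[0,0,0,0,0,0],[0,0,0,0,0,0]],
])

```text
clock: 13.72
position: [0.5084, 0.0532, 0.0381]
ee_rot: [-2.098, -2.141, -0.2]
force: [-1.4, 10.7, 3.2]
width: 0.274
gripper_force: 35.0
```

```bash
python3 - <<'E'
from h import *
s=arm.observe();print(cellnow(),s['ft_torque'])
for th,xf,zf in [(7,-.0388,.0236),(3,-.0386,.0236)]:
    print(th);rows(*tgt(xf,zf,th),2,s);p,q=tgt(xf,zf,th);s={'position':p,'ee_rot':q.as_rotvec()}
E
```

```text
{'xf': np.float64(-39.0), 'lat': np.float64(-0.3), 'zf': np.float64(23.4), 'th': np.float64(10.98), 'yaw': np.float64(91.15), 'F': array([-1.4, 10.7,  3.2]), 't': 13.725} [2.03336461 0.27253145 0.00587954]
7
[0.0004, -0.0001, 0.001, -0.0006, -0.0347, 0.0004]
[0.0004, -0.0001, 0.001, -0.0006, -0.0347, 0.0004]
3
[0.0004, -0.0, 0.0011, -0.0, -0.0349, -0.0]
[0.0004, -0.0, 0.0011, -0.0, -0.0349, -0.0]
```

Emit:
arm_command([
  [[0.0005,0,0.001,0,-0.035,0],[0.0004,0,0.001,0,-0.035,0],[0,0,0,0,0,0],[0,0,0,0,0,0]],
])

```text
clock: 14.22
position: [0.5085, 0.0543, 0.0361]
ee_rot: [-2.136, -2.179, -0.129]
force: [-1.2, 10.0, 2.2]
width: 0.274
gripper_force: 35.0
```

Emit:
arm_command([
  [[0.0005,0,0.001,0,-0.035,0],[0.0004,0,0.001,0,-0.035,0],[0,0,0,0,0,0],[0,0,0,0,0,0]],
])

```text
clock: 14.72
position: [0.5085, 0.0553, 0.034]
ee_rot: [-2.173, -2.217, -0.054]
force: [-1.3, 10.1, 1.3]
width: 0.273
gripper_force: 35.0
```

```bash
python3 - <<'E'
from h import *
s=arm.observe();print(cellnow(),s['ft_torque'])
for th,xf,zf in [(0,-.0382,.0233)]:
    print(th);rows(*tgt(xf,zf,th),2,s);p,q=tgt(xf,zf,th);s={'position':p,'ee_rot':q.as_rotvec()}
E
```

```text
{'xf': np.float64(-38.6), 'lat': np.float64(-0.3), 'zf': np.float64(23.5), 'th': np.float64(2.92), 'yaw': np.float64(91.15), 'F': array([-1.3, 10.1,  1.3]), 't': 14.725} [ 2.03956439  0.25752698 -0.03734308]
0
[0.0004, -0.0002, 0.0009, -0.0005, -0.0255, 0.0004]
[0.0004, -0.0002, 0.0009, -0.0005, -0.0255, 0.0004]
```

Emit:
arm_command([
  [[0.0005,-0.0002,0.0009,0,-0.0255,0],[0.0005,-0.0001,0.0009,0,-0.0255,0],[0,0,0,0,0,0],[0,0,0,0,0,0]],
])

```text
clock: 15.22
position: [0.5084, 0.0565, 0.0323]
ee_rot: [-2.199, -2.243, 0.0]
force: [-0.7, 10.6, -0.5]
width: 0.273
gripper_force: 35.0
```

Emit:
arm_command([
  [[0.002,0,0,0,0,0],[0.001,0,0,0,0,0],[0,0,0,0,0,0],[0,0,0,0,0,0]],
])

```text
clock: 15.72
position: [0.5083, 0.0581, 0.0323]
ee_rot: [2.2, 2.242, -0.002]
force: [0.0, 7.1, 0.7]
width: 0.273
gripper_force: 35.0
```

```bash
python3 - <<'E'
from h import *
s=arm.observe();print(cellnow(),s['ft_torque'])
rows(*tgt(-.0325,.023,0),1,s)
E
```

```text
{'xf': np.float64(-36.3), 'lat': np.float64(-0.2), 'zf': np.float64(23.3), 'th': np.float64(-0.06), 'yaw': np.float64(91.07), 'F': array([0. , 7.1, 0.7]), 't': 15.725} [1.36294745 0.2385877  0.06656578]
[0.0038, -0.0002, 0.0003, -0.0005, 0.001, -0.0005]
```

Emit:
arm_command([
  [[0.0015,0,0,0,0,0],[0.0013,0,0,0,0,0],[0,0,0,0,0,0],[0,0,0,0,0,0]],
])

```text
clock: 16.23
position: [0.5082, 0.0601, 0.0323]
ee_rot: [2.201, 2.24, -0.003]
force: [0.6, 5.0, 1.3]
width: 0.276
gripper_force: 35.0
```

Emit:
arm_command([
  [[0.0007,0,0.0004,0,0,0],[0,0,0,0,0,0],[0,0,0,0,0,0]],
])

```text
clock: 16.6
position: [0.5083, 0.0601, 0.0322]
ee_rot: [2.201, 2.24, -0.003]
force: [-1.2, 3.3, 8.3]
width: 0.278
gripper_force: 35.0
```

```bash
python3 - <<'E'
from h import *
s=arm.observe();print(cellnow(),s['ft_torque'])
E
```

```text
{'xf': np.float64(-34.3), 'lat': np.float64(-0.1), 'zf': np.float64(23.2), 'th': np.float64(-0.13), 'yaw': np.float64(90.99), 'F': array([-1.2,  3.3,  8.3]), 't': 16.6} [0.62285972 0.33914184 0.03970541]
```

Emit:
arm_command([
  [[0,0,-0.0005,0,0,0],[0.001,0,0,0,0,0],[0,0,0,0,0,0],[0,0,0,0,0,0]],
])

```text
clock: 17.1
position: [0.508, 0.0614, 0.0322]
ee_rot: [2.201, 2.24, -0.004]
force: [-0.3, 3.1, 1.3]
width: 0.274
gripper_force: 35.0
```

Emit:
arm_command([
  [[0.0008,0,0,0,0,0],[0,0,0,0,0,0],[0,0,0,0,0,0]],
])

```text
clock: 17.48
position: [0.5079, 0.062, 0.0322]
ee_rot: [2.201, 2.24, -0.004]
force: [1.7, 0.8, -0.7]
width: 0.269
gripper_force: 35.0
```

```bash
python3 - <<'E'
from h import *
s=arm.observe();print(cellnow(),s['ft_torque'])
E
```

```text
{'xf': np.float64(-32.4), 'lat': np.float64(0.2), 'zf': np.float64(23.3), 'th': np.float64(-0.15), 'yaw': np.float64(91.0), 'F': array([ 1.7,  0.8, -0.7]), 't': 17.475} [ 0.114379   -0.12308596 -0.00378286]
```

Emit:
arm_command([
  [[0,0,0.0003,0,0,0],[0,0,0,0,0,0],[0,0,0,0,0,0]],
])

```text
clock: 17.85
position: [0.5079, 0.0621, 0.0321]
ee_rot: [2.201, 2.24, -0.004]
force: [-0.6, -1.5, 5.3]
width: 0.276
gripper_force: 35.0
```

Emit:
arm_command([
  [[0,0,0,0,0,0],[0,0,0,0,0,0],[0,0,0,0,0,0],[0,0,0,0,0,0],[0,0,0,0,0,0],[0,0,0,0,0,0]],
], jaw=0.042)

```text
clock: 18.6
position: [0.5079, 0.0624, 0.0319]
ee_rot: [2.201, 2.241, -0.004]
force: [0.8, -0.5, 0.2]
width: 0.461
gripper_force: 0.0
```

Emit:
arm_command([
  [[0,0,-0.005,0,0,0],[0,0,-0.02,0,0,0],[0,0,-0.04,0,0,0],[0,0,-0.05,0,0,0],[0,0,-0.05,0,0,0],[0,0,0,0,0,0],[0,0,0,0,0,0]],
])

```text
clock: 19.48
position: [0.5077, 0.063, 0.1969]
ee_rot: [2.201, 2.241, -0.003]
force: [-0.4, -0.9, -0.5]
width: 0.458
gripper_force: 0.0
```

```bash
python3 - <<'E'
from h import *
d=grab('wrist','w4');print(d['s']['position'],d['s']['width'],d['s']['force'])
cv2.imwrite('pics/w4b.png',cv2.resize(cv2.convertScaleAbs(d['pixels'][60:270,190:340][:,:,::-1],alpha=1.5,beta=10),(428,600),interpolation=cv2.INTER_CUBIC))
uv=np.stack(np.meshgrid(np.arange(512),np.arange(384)),-1).reshape(-1,2)
P=depth(d,uv);L=np.array([np.cos(YAW),np.sin(YAW),0]);N=np.array([-L[1],L[0],0]);e=P-BAY*[1,1,0]
x=e@L;y=e@N;ok=(d['z_map'].ravel()>0)&(abs(y)<.004)
for k in np.arange(-.05,.05,.004):
    m=ok&(abs(x-k)<.002); print((k*1e3).round(),np.median(P[m,2]).round(4) if m.any() else None,end='; ')
E
```

```text
[0.50769813 0.06297652 0.19689475] 0.4582152355922492 [-0.43157043 -0.88667068 -0.4544748 ]
-50.0 0.0378; -46.0 0.0275; -42.0 0.03; -38.0 0.0292; -34.0 0.0352; -30.0 0.0355; -26.0 0.0361; -22.0 0.0358; -18.0 0.0356; -14.0 0.0357; -10.0 0.036; -6.0 0.0357; -2.0 0.0359; 2.0 0.0361; 6.0 0.0359; 10.0 0.0358; 14.0 0.0359; 18.0 0.0357; 22.0 0.2712; 26.0 0.2838; 30.0 0.2595; 34.0 0.0423; 38.0 0.0138; 42.0 0.0067; 46.0 0.0379;
```

View pics/w4b.png

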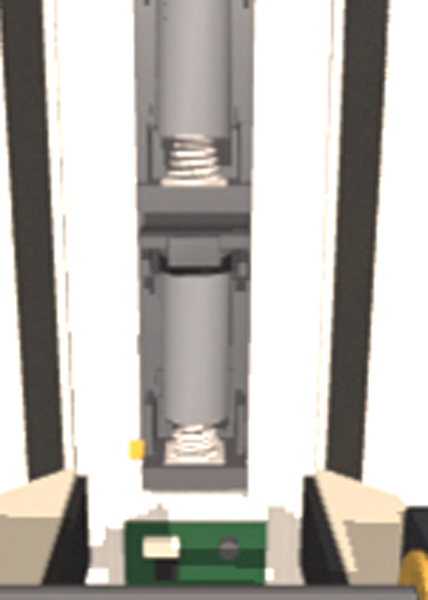

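The crop shows the cell at (195,345) lying level, its top at 36 mm all along, with its button end under the lip at (195,255) and the coil in contact at (193,437). It matches the other fitted cell, so I'm handing in.

```bash
python3 -c "
from cell import arm
print(arm.sign_off())"
```

```text
the job is handed in; nothing more can be done
None
```

The cell is in the empty bay, lying level with its flat end on the coil and its button end under the lip; the gripper is clear, nothing else was moved, and I handed the job in at about 19.5 s (no verdict was returned).

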